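# Assemble the gem sieve stack

### The job

Put the gem sieves together on the receiving pan, one piece at a time from the pan upwards: the fine (blue) sieve first, then the medium (yellow), then the coarse (red), and close the stack with the knobbed lid. Each piece must sit fully home and level in the one below; leave the pan and the gem jar standing where they are.

Things in the scene. Friction and masses are not known exactly. Their poses are not given: they have to be found in the camera images.
- fine_center (a point): Fine sieve: blue round drum, open top, steel floor with many pin-size holes. Stands upright, 34 mm high, 0.09 kg. Drum wall 8 to 34 mm above its underside, 56 mm outside, 51 mm inside diameter; below it a tapered plug (48 mm, 39 mm at the underside, 8 mm high) enters the mouth of the piece below. Point: on the axis, 17 mm above the underside; z up. Home on the pan: point 9 mm above pan_rim
- medium_center (a point): Medium sieve: yellow drum, floor with middle-size holes; size, plug and point as the fine sieve. Home in a sieve: its point 26 mm above that sieve's point. Grip any sieve by the outside of its drum wall, fingertips not below the wall's lower edge (8 mm above the underside), as the piece below is equally wide
- coarse_center (a point): Coarse sieve: red drum, floor with a few large holes; size (56 mm outside, 34 mm high), plug and point (on the axis, 17 mm above the underside) as the fine sieve. Home in a sieve: its point 26 mm above that sieve's point
- lid_center (a point): Lid: steel disc with a black round knob, same plug below as the sieves. Stands upright, 38 mm high, 0.09 kg: plug 0 to 8 mm, disc (56 mm diameter) 8 to 16 mm, knob (24 mm diameter, grip here) 16 to 38 mm above the underside. Point: on the axis, 19 mm above the underside; z up. Home in a sieve: its point 28 mm above that sieve's point
- pan_rim (a point): Receiving pan: plain aluminium drum, 56 mm outside and 51 mm inside diameter, open top, black unpierced floor, on a black foot disc 76 mm wide; loose, 34 mm high, 0.4 kg. Point: on the axis, level with the rim, 34 mm above the table; z up
- jar_center (a point): Bystander, not part of the job: small round clear-and-white gem jar, 37 mm diameter, 23 mm high, loose on the table. Point: its centre, half-way up. Also keep clear of fixed equipment: a lamp (base x 0.57 to 0.73, y -0.37 to -0.2 m, rising high and to the right) and a balance (x 0.24 to 0.42, y -0.12 to 0.1 m, under 0.12 m high)
Not all that is in view belongs to the job. What is shaped like the part that bears lid_center but orange is not meant. Leave any turquoise look-alike of the part that bears fine_center alone.

How it is judged:
By the outcome, as a careful person would: the job done as asked, in the order asked, and still so for the second after the job is handed in, with the robot touching nothing.
It also fails if it takes over 120 s, if anything falls off the work surface, if the arm or the gripper's body presses on something with over 40 N, if the wrist force passes 120 N, or if a joint passes its speed limit or range.

### The arm

A 6-joint arm with a two-finger parallel gripper is mounted at the origin on the work surface; the furniture and walls round the work are solid. World frame = base frame: x ahead of the robot, y to its left, z up, the work surface at z = 0. Lengths are in m, angles in rad, forces in N, time in s.
With the tool pointing down it reaches from about 0.325 to 0.9 m from the base axis. Payload 3.5 kg.
Tool frame: the origin (TCP) lies midway between the tips of the shut fingers; the grasp point (between the pads) lies r.grasp_offset behind it (r.grasp_offset is the distance from the TCP to the grasp point, in m); x points along the fingers, z is the direction in which the jaws open and shut, and the axes are right-handed (so a half turn about x gives the same grasp; the last joint's range is limited). The gripper opens to 85 mm and grips with 20 to 120 N. Pads are 22 mm wide; open, the fingers measure 114 mm over their backs; the gripper's body (76 mm by 85 mm) begins 54 mm behind the grasp point. The pads swing forward as they close: fully open they stand 13 mm farther back than shut.
Start: joints at [1.174, 0.276, -0.026, 1.268, 0, 1.467], TCP at [0.181, 0.598, 0.231] pointing down, gripper open.
Joint ranges: [-3.12, 3.12], [-0.85, 1.88], [-1.08, 1.24], [-1.95, 2.15], [-1.57, 1.53], [-3.14, 3.14]. Speed limits (rad/s): [2.57, 2.57, 3.14, 3.14, 3.14, 3.14].

### API

Orientations are given as a unit quaternion [w, x, y, z].
In Python, from plant import r gives the robot as it stands.
- The arm moves only by the tool step_arm, never from a script. Its argument "series" is a list of rows, each a list of 7 numbers: the shift along the world's x, y, z as a fraction of full scale, then the turn, a rotation vector about the world's x, y, z as a fraction of full scale, then the gripper command: -1 is shut, 1 is fully open, values between are in proportion. In form: [[x, y, z, ax, ay, az, hand], ...]. A call has 1 to 20 rows; each row shifts and turns the commanded pose from where the row before left it; what a row does not reach is not made up. Full scale, the value 1, is 0.2 m for a shift and 2 pi rad for a turn. A row lasts 1/10 s, in which the tool goes at most 50 mm and 8.59 degrees, less where a joint would pass 70% of its speed; a pose out of reach is approached as far as the arm can. A call with a number of a shift or a turn outside -1 to 1 is refused whole. A call with a gripper value outside its range is refused whole. The fingers move at their own pace and stop on an object; "newtons" is the grip in N (left out, the last holds). Time passes only in rows, so rows that do not move let the fingers close. It gives the time, the measured TCP pose, the force and the opening at its end, in the units of the state.
- r.get_state(): the state, without advancing time (a new reading comes with each control period).
- r.grab_frame(name): name is "scene" or "top"; returns the picture (384x512x3 uint8, red, green, blue); there is no depth.
- r.camera_params(name): a dict with "fx", "fy", "cx", "cy" (pixels), "R" (3x3) and "t" (3): a world point X has camera coordinates R X + t. Camera axes: x right, y down, z forward; pixel columns grow to the right and rows downward; lengths in m; the calibration is good to about 2 mm. A picture is of the moment at which its call begins. camera_params takes no time and is no camera call.
- r.finish_job(): hands the job in, once; it reports no verdict.
The state is a dict: "t": time; "qpos": joint angles; "qd": joint speeds; "joint_efforts": joint torques, N m; "ee_pos": TCP position; "ee_rot": TCP orientation; "force": force on the tool from outside, world axes, zero at the start; "moment": the same for the moment, N m; "finger_gap": opening from 0.0 (shut) to 1.0 (fully open).
Only numpy, scipy, OpenCV 4.12 (cv2) and the standard library are available. Lean on these libraries where they do the work, as an engineer would, in place of code of your own. Each camera call takes 0.05 s, during which the arm holds its last target. There are 200 camera calls.

## Working session

There is one attempt and no reset: what is moved stays moved. The work goes in short steps, Python scripts to look and compute and a tool call to move; the robot and the scene stay as the last step left them, time stands still between calls to the robot, and variables do not carry over. Pictures are saved under pics/ and viewed, about 12 in all and at most 16, crops included, and the job is handed in when it is done.

Besides the shell and the picture viewer there is one more tool, called after ">>>" as a command line: name --pt "numbers of a row" for each row, then --argument value for the rest. step_arm: Moves the arm, as the interface text tells. Shift numbers are shares of 0.2 m and turn numbers shares of 2 pi rad, none past 1 either way. Its arguments: {"type":"object","properties":{"series":{"type":"array","items":{"type":"array","items":{"type":"number"}}},"newtons":{"type":"number"}},"required":["series"]}

```bash
mkdir -p pics
python3 - <<'E'
from plant import r
import cv2
s=r.get_state();print({k:s[k] for k in('t','ee_pos','ee_rot','force','finger_gap')},r.grasp_offset)
for n in('top','scene'):
    im=r.grab_frame(n);cv2.imwrite(f'pics/{n}0.png',im[:,:,::-1])
    c=r.camera_params(n);print(n,c)
E
```

```text
{'t': 0.0, 'ee_pos': array([0.18068951, 0.59749191, 0.23013626]), 'ee_rot': array([ 0.56711566, -0.42183032,  0.56848179,  0.42103144]), 'force': array([0.16104777, 0.63040803, 0.79813241]), 'finger_gap': 0.9999484540034255} 0.0187
top {'fx': 450.86458062903006, 'fy': 450.86458062903006, 'cx': 257.0765622238784, 'cy': 184.16227622731145, 'R': array([[ 0.00561825, -0.99994975,  0.00830258],
       [-0.98726039, -0.00686684, -0.15896468],
       [ 0.1590137 , -0.0073037 , -0.98724936]]), 't': array([0.0434215 , 0.58162572, 0.91042104])}
scene {'fx': 496.0939642801733, 'fy': 496.0939642801733, 'cx': 252.87666395858395, 'cy': 184.89024288625077, 'R': array([[ 0.85063833, -0.52571836,  0.00588531],
       [-0.34789843, -0.57123916, -0.74340601],
       [ 0.39418411,  0.63032216, -0.66881452]]), 't': array([-0.47671637,  0.26538822,  0.80998616])}
```

View pics/top0.png

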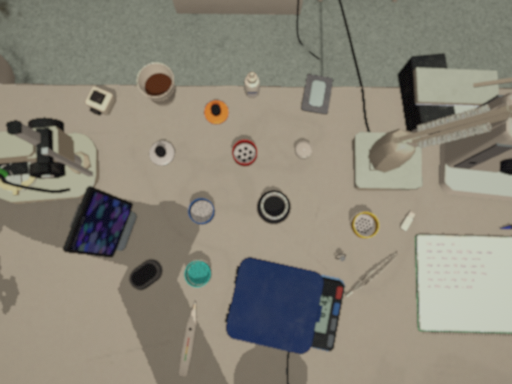

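View pics/scene0.png

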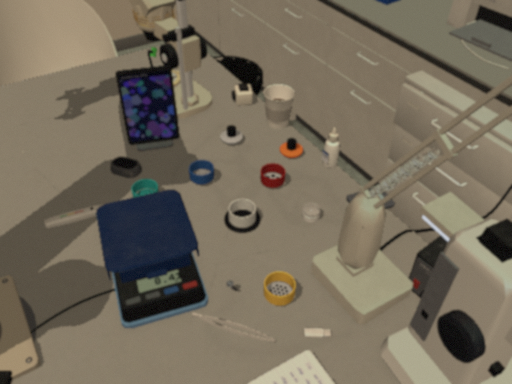

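```bash
cat > h.py <<'E'
import cv2, numpy as np
from plant import r
HSV={'fine':((100,90,50),(125,255,255)),'medium':((18,110,90),(32,255,255)),'coarse':((172,110,60),(180,255,255))}
SEED={'top':{'fine':(201,210),'medium':(365,224),'coarse':(244,152)},'scene':{'fine':(202,173),'medium':(280,289),'coarse':(273,176)}}
def ray(n,uv):
    c=r.camera_params(n);R=c['R'];o=-R.T@c['t']
    d=R.T@np.array([(uv[0]-c['cx'])/c['fx'],(uv[1]-c['cy'])/c['fy'],1]);return o,d
def onz(n,uv,z):
    o,d=ray(n,uv);return o+d*(z-o[2])/d[2]
def proj(n,X):
    c=r.camera_params(n);p=c['R']@np.array(X)+c['t'];return np.array([c['fx']*p[0]/p[2]+c['cx'],c['fy']*p[1]/p[2]+c['cy']])
def tri(a,b):  # uv in top, scene
    A=[];B=[]
    for n,uv in(('top',a),('scene',b)):
        o,d=ray(n,uv);d/=np.linalg.norm(d);P=np.eye(3)-np.outer(d,d);A.append(P);B.append(P@o)
    return np.linalg.lstsq(np.vstack(A),np.hstack(B),rcond=None)[0]
def grab(n,f=None):
    im=np.ascontiguousarray(r.grab_frame(n)[:,:,::-1])
    if f: cv2.imwrite('pics/'+f,im)
    return im
def hull(im,col,seed,w=30):
    """hull of colour blobs near seed, ellipse fit of it (upsampled mask)"""
    x,y=map(int,seed);x0,y0=max(x-w,0),max(y-w,0);k=4
    c=cv2.resize(im[y0:y+w,x0:x+w],None,fx=k,fy=k,interpolation=cv2.INTER_CUBIC)
    h=cv2.cvtColor(c,cv2.COLOR_BGR2HSV);m=cv2.inRange(h,*HSV[col])
    if col=='coarse': m|=cv2.inRange(h,(0,110,60),(7,255,255))
    cs,_=cv2.findContours(m,cv2.RETR_EXTERNAL,cv2.CHAIN_APPROX_NONE)
    cs=[q for q in cs if cv2.contourArea(q)>150]
    H=cv2.convexHull(np.vstack(cs))[:,0]
    up=lambda p:(np.array(p)+.5)/k-.5+[x0,y0]
    bx=cv2.boundingRect(H)
    return up([bx[0]+bx[2]/2-.5,bx[1]+bx[3]/2-.5]),bx[2]/k,bx[3]/k
E
python3 - <<'E'
from h import *
I={n:cv2.imread(f'pics/{n}0.png') for n in('top','scene')}
for c in HSV:
    a=hull(I['top'],c,SEED['top'][c]);b=hull(I['scene'],c,SEED['scene'][c])
    print(c,np.round(a[0],1),a[1:],np.round(b[0],1),b[1:],'top',onz('top',a[0],.021).round(4),'scene',onz('scene',b[0],.021).round(4),'tri',tri(a[0],b[0]).round(4))
for nm,a,b,z in(('pan',(273,204),(242,211),.034),('jar',(303,149),(312,212),.012),('lidknob',(160,151),(232,130),.03),('orange',(215,110),(291,150),.03),('turq',(198,272),(145,190),.02),('bottle',(252,83),(333,148),.04)):
    print(nm,onz('top',a,z).round(3),onz('scene',b,z).round(3))
def crop(n,x0,y0,x1,y1,k): return cv2.resize(I[n][y0:y1,x0:x1],None,fx=k,fy=k,interpolation=cv2.INTER_CUBIC)
a=crop('top',140,130,340,230,4);b=crop('scene',190,110,290,240,4)[:,:400]
cv2.imwrite('pics/c1.png',a)
E
```

```text
fine [195.8 202. ] (11.5, 7.5) [192.2 181.5] (41.5, 42.0) top [0.5454 0.1793 0.021 ] scene [0.496  0.1482 0.021 ] tri [ 0.5335  0.1909 -0.0241]
medium [364.8 224.4] (27.5, 26.75) [279.5 288.1] (33.0, 35.25) top [ 0.4994 -0.1854  0.021 ] scene [ 0.5003 -0.1864  0.021 ] tri [ 0.5    -0.1858  0.0203]
coarse [244.2 152.1] (24.5, 26.75) [272.6 175.2] (25.25, 25.0) top [0.6567 0.0756 0.021 ] scene [0.6577 0.0742 0.021 ] tri [0.6576 0.0753 0.02  ]
pan [0.541 0.013 0.034] [0.536 0.002 0.034]
jar [ 0.667 -0.055  0.012] [ 0.669 -0.057  0.012]
lidknob [0.656 0.259 0.03 ] [0.66  0.259 0.03 ]
orange [0.75  0.141 0.03 ] [0.738 0.118 0.03 ]
turq [0.397 0.171 0.02 ] [0.398 0.177 0.02 ]
bottle [0.809 0.06  0.04 ] [0.817 0.064 0.04 ]
```

View pics/c1.png

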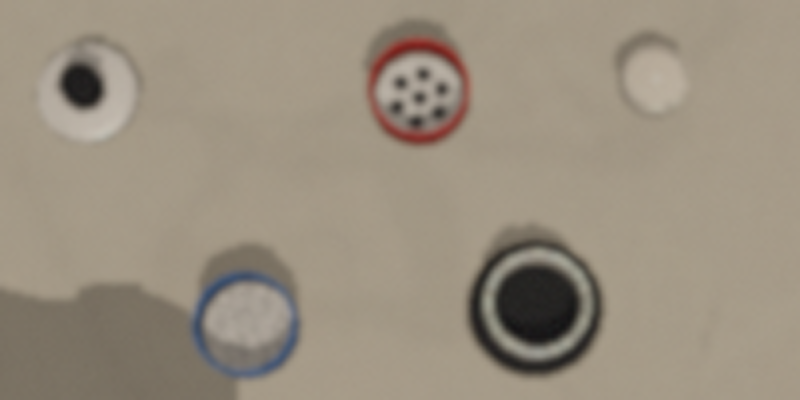

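```bash
sed -i "s/'fine':((100,90,50)/'fine':((100,70,40)/" h.py
cat >> h.py <<'E'
def blob(im,seed,f,w=30,k=4,close=0,show=None):
    """ellipse fit and bbox of hull of largest blob for mask function f(bgr,hsv)"""
    x,y=map(int,seed);x0,y0=x-w,y-w
    c=cv2.resize(im[y0:y+w,x0:x+w],None,fx=k,fy=k,interpolation=cv2.INTER_CUBIC)
    m=f(c.astype(int),cv2.cvtColor(c,cv2.COLOR_BGR2HSV).astype(int)).astype(np.uint8)*255
    if show: cv2.imwrite('pics/'+show,np.hstack([c,cv2.merge([m]*3)]))
    n,l,st,ce=cv2.connectedComponentsWithStats(m)
    i=1+np.argmax(st[1:,4]);cs,_=cv2.findContours((l==i).astype(np.uint8),cv2.RETR_EXTERNAL,cv2.CHAIN_APPROX_NONE)
    e=cv2.fitEllipse(cv2.convexHull(cs[0]));up=lambda p:(np.array(p)+.5)/k-.5+[x0,y0]
    bx=st[i]
    return up(e[0]).round(1),np.round(np.array(e[1])/k,1),up([bx[0]+bx[2]/2-.5,bx[1]+bx[3]/2-.5]),bx[2]/k,bx[3]/k
E
python3 - <<'E'
from h import *
I={n:cv2.imread(f'pics/{n}0.png') for n in('top','scene')}
blue=lambda c,h:(h[...,0]>95)&(h[...,0]<130)&(h[...,1]>75)
dark=lambda c,h:c.max(2)<75
white=lambda c,h:(c.min(2)>125)&(h[...,1]<45)
a=blob(I['top'],(201,210),blue,25,show='m1.png');b=blob(I['scene'],(202,173),blue,20,show='m2.png')
print('fine',a,b,onz('top',a[2],.021),onz('scene',b[2],.021),tri(a[2],b[2]))
a=blob(I['top'],(274,206),dark,25,show='m3.png');print('foot',a,onz('top',a[2],.004))
a=blob(I['top'],(274,206),white,16,show='m4.png');b=blob(I['scene'],(242,211),white,22,show='m5.png')
print('pan',a,b,onz('top',a[0],.03),onz('top',a[0],.034),onz('scene',b[2],.025))
a=blob(I['top'],(162,152),white,20,show='m6.png');b=blob(I['scene'],(232,135),white,18,show='m7.png')
print('lid',a,b,onz('top',a[2],.012),onz('scene',b[2],.012))
a=blob(I['top'],(160,151),dark,12);b=blob(I['scene'],(232,130),dark,14);print('knob',a,b,onz('top',a[2],.027),onz('scene',b[2],.027),tri(a[2],b[2]))
L=[cv2.resize(cv2.imread(f'pics/m{i}.png'),(390,145)) for i in range(1,8)]+[np.zeros((145,390,3),np.uint8)]
cv2.imwrite('pics/ms.png',np.hstack([np.vstack(L[:4]),np.vstack(L[4:])]))
s=r.get_state();from scipy.spatial.transform import Rotation as Ro
print(Ro.from_quat(np.roll(s['ee_rot'],-1)).as_matrix().round(3))
E
```

```text
fine (array([199.2, 209.7]), array([21.2, 23.9]), array([196.375, 207.375]), np.float64(16.25), np.float64(18.75)) (array([201.1, 171.6]), array([23.9, 25.8]), array([200.875, 171.875]), np.float64(24.25), np.float64(23.25)) [0.53375899 0.17763802 0.021     ] [0.52697287 0.16725233 0.021     ] [0.53386822 0.17959085 0.00919323]
foot (array([273.9, 205.7]), array([19.5, 20.7]), array([273.875, 205.875]), np.float64(20.75), np.float64(19.75)) [0.54001827 0.00951877 0.004     ]Traceback (most recent call last):
  File "<stdin>", line 9, in <module>
  File "h.py", line 40, in blob
    i=1+np.argmax(st[1:,4]);cs,_=cv2.findContours((l==i).astype(np.uint8),cv2.RETR_EXTERNAL,cv2.CHAIN_APPROX_NONE)
        ~~~~~~~~~^^^^^^^^^^
    return _wrapfunc(a, 'argmax', axis=axis, out=out, **kwds)
    return bound(*args, **kwds)
ValueError: attempt to get argmax of an empty sequence
```

Run:
```python
from h import *
I={n:cv2.imread(f'pics/{n}0.png') for n in('top','scene')}
for n,p in(('top',(274,206)),('top',(162,152)),('top',(201,210)),('scene',(242,211)),('scene',(232,135))):
    x,y=p;print(n,p,I[n][y,x-20:x+20:2].tolist())
def crop(n,x,y,w,h):
    return cv2.resize(I[n][y-h:y+h,x-w:x+w],None,fx=8,fy=8,interpolation=cv2.INTER_CUBIC)
a=[crop('scene',242,212,22,18),crop('scene',202,173,22,18)],[crop('scene',232,134,22,18),crop('scene',273,176,22,18)]
cv2.imwrite('pics/c2.png',np.vstack([np.hstack(q) for q in a]))
```

```text
top (274, 206) [[132, 150, 162], [107, 123, 133], [38, 40, 43], [87, 97, 97], [136, 151, 151], [50, 55, 55], [32, 34, 36], [34, 36, 37], [32, 34, 36], [34, 35, 36], [32, 33, 33], [33, 34, 35], [35, 36, 37], [35, 34, 36], [27, 27, 28], [51, 57, 61], [120, 133, 136], [77, 86, 87], [88, 101, 110], [134, 153, 163]]
top (162, 152) [[135, 153, 164], [136, 154, 164], [136, 153, 164], [134, 151, 161], [154, 167, 175], [157, 169, 178], [125, 135, 144], [47, 51, 54], [31, 30, 33], [29, 30, 32], [32, 33, 35], [31, 34, 35], [122, 132, 140], [163, 175, 183], [164, 175, 184], [160, 172, 181], [130, 142, 152], [127, 144, 156], [132, 150, 161], [132, 150, 161]]
top (201, 210) [[98, 112, 122], [99, 112, 122], [99, 113, 122], [107, 107, 110], [98, 78, 66], [129, 138, 146], [149, 159, 167], [143, 153, 161], [150, 161, 168], [146, 157, 164], [149, 159, 167], [147, 157, 165], [151, 161, 170], [154, 164, 172], [146, 156, 164], [136, 143, 150], [119, 103, 94], [120, 131, 139], [134, 152, 163], [134, 152, 163]]
scene (242, 211) [[102, 122, 134], [101, 120, 131], [87, 105, 114], [90, 105, 113], [114, 132, 143], [88, 102, 109], [63, 73, 80], [40, 47, 51], [25, 29, 34], [19, 21, 24], [20, 19, 23], [24, 26, 29], [32, 35, 38], [50, 57, 62], [80, 92, 100], [109, 127, 136], [114, 134, 145], [60, 72, 79], [57, 69, 76], [74, 88, 96]]
scene (232, 135) [[100, 119, 130], [100, 119, 130], [100, 119, 130], [100, 119, 130], [118, 136, 146], [129, 145, 154], [131, 145, 157], [114, 128, 135], [49, 55, 60], [21, 23, 25], [16, 19, 24], [36, 41, 45], [86, 96, 104], [113, 127, 137], [125, 139, 149], [105, 120, 127], [92, 109, 120], [101, 121, 132], [101, 120, 132], [100, 121, 131]]
```

View pics/c2.png

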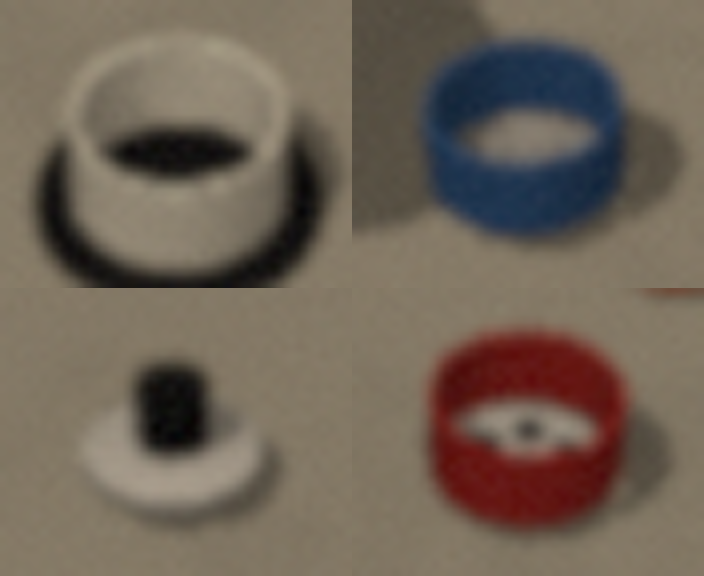

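Run:
```python
from h import *
for n,a,b,z in(('pan',(273.6,205.3),(241.9,207.6),.034),('fine',(201.3,210.6),(201,171.9),.021),('knob',(160.2,151),(230.8,130.4),.027),('liddisc',(161.6,152.1),(231.3,136.5),.013)):
    print(n,onz('top',a,z).round(4),onz('scene',b,z).round(4),tri(a,b).round(4))
print({k:v for k,v in r.get_state().items() if k in('ee_pos','qpos')})
from scipy.spatial.transform import Rotation as Ro
print(Ro.from_quat(np.roll(r.get_state()['ee_rot'],-1)).as_matrix().round(3))
```

```text
pan [0.5379 0.0115 0.034 ] [0.5405 0.0105 0.034 ] [0.5392 0.0109 0.034 ]
fine [0.5268 0.1668 0.021 ] [0.5272 0.167  0.021 ] [0.5269 0.1668 0.0213]
knob [0.6565 0.2593 0.027 ] [0.6587 0.2623 0.027 ] [0.6561 0.2584 0.0302]
liddisc [0.6573 0.259  0.013 ] [0.6564 0.2565 0.013 ] [0.658  0.2595 0.0105]
{'qpos': array([ 1.17354376e+00,  2.77085163e-01, -2.77889295e-02,  1.26802876e+00,
        8.77256120e-06,  1.46739519e+00]), 'ee_pos': array([0.18074557, 0.59752176, 0.23023273])}
[[-0.001 -0.957  0.29 ]
 [-0.002  0.29   0.957]
 [-1.     0.    -0.002]]
```

>>> step_arm --pt "0.108 -0.135 0 0 0 0.003 1" --pt "0.108 -0.135 0 0 0 0.003 1" --pt "0.108 -0.135 0 0 0 0.003 1" --pt "0.108 -0.135 0 0 0 0.003 1" --pt "0.108 -0.135 0 0 0 0.003 1" --pt "0.108 -0.135 0 0 0 0.003 1" --pt "0.108 -0.135 0 0 0 0.003 1" --pt "0.108 -0.135 0 0 0 0.003 1" --pt "0.108 -0.135 0 0 0 0.003 1" --pt "0.108 -0.135 0 0 0 0.003 1" --pt "0.108 -0.135 0 0 0 0.003 1" --pt "0.108 -0.135 0 0 0 0.003 1" --pt "0.108 -0.135 0 0 0 0.003 1" --pt "0.108 -0.135 0 0 0 0.003 1" --pt "0.108 -0.135 0 0 0 0.003 1" --pt "0.108 -0.135 0 0 0 0.002 1" --pt "0 0 0 0 0 0 1" --newtons 25

```text
t: 1.8
ee_pos: [0.5288, 0.1634, 0.2308]
ee_rot: [0.501, -0.5, 0.501, 0.499]
force: [-0.8, 0.7, 0.2]
finger_gap: 1.003
```

>>> step_arm --pt "-0.01 0.017 -0.13 0 0 0 1" --pt "0 0 -0.13 0 0 0 1" --pt "0 0 -0.13 0 0 0 1" --pt "0 0 -0.13 0 0 0 1" --pt "0 0 -0.13 0 0 0 1" --pt "0 0 0 0 0 0 1" --pt "0 0 0 0 0 0 1"

```text
t: 2.5
ee_pos: [0.5237, 0.1699, 0.101]
ee_rot: [0.499, -0.5, 0.5, 0.501]
force: [-0.1, 0.6, 0.4]
finger_gap: 0.996
```

>>> step_arm --pt "0.015 -0.014 -0.11 0 0 0 1" --pt "0 0 -0.11 0 0 0 1" --pt "0 0 -0.11 0 0 0 1" --pt "0 0 -0.11 0 0 0 1" --pt "0 0 0 0 0 0 1" --pt "0 0 0 0 0 0 1"

```text
t: 3.1
ee_pos: [0.5286, 0.1672, 0.0147]
ee_rot: [-0.5, 0.501, -0.499, -0.5]
force: [0.8, -0.1, 0.6]
finger_gap: 0.999
```

Run:
```python
from h import *
print(r.get_state()['ee_pos'])
a=grab('top');b=grab('scene')
c=lambda im,x,y,w,h:cv2.resize(im[y-h:y+h,x-w:x+w],(400,400),interpolation=cv2.INTER_CUBIC)
cv2.imwrite('pics/g1.png',np.hstack([c(a,201,205,45,45),c(b,202,160,45,45)]))
```

```text
[0.5286096  0.16715821 0.01471267]
```

View pics/g1.png

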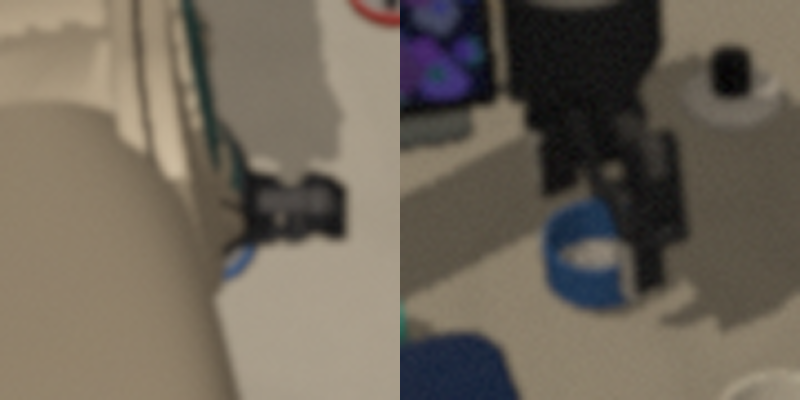

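>>> step_arm --pt "-0.008 0 -0.02 0 0 0 1" --pt "0 0 0 0 0 0 1" --pt "0 0 0 0 0 0 -1" --pt "0 0 0 0 0 0 -1" --pt "0 0 0 0 0 0 -1" --pt "0 0 0 0 0 0 -1" --pt "0 0 0 0 0 0 -1" --pt "0 0 0 0 0 0 -1" --pt "0 0 0 0 0 0 -1" --pt "0 0 0 0 0 0 -1" --newtons 25

```text
t: 4.2
ee_pos: [0.5263, 0.1668, 0.0096]
ee_rot: [-0.5, 0.501, -0.499, -0.5]
force: [-0.5, -0.7, 4.9]
finger_gap: 0.633
```

>>> step_arm --pt "0 0 0.1 0 0 0 -1" --pt "0 0 0.125 0 0 0 -1" --pt "0 0 0.125 0 0 0 -1" --pt "0 0 0.125 0 0 0 -1" --pt "0 0 0.125 0 0 0 -1" --pt "0 0 0 0 0 0 -1" --pt "0 0 0 0 0 0 -1"

```text
t: 4.9
ee_pos: [0.5257, 0.1668, 0.1288]
ee_rot: [0.5, -0.5, 0.5, 0.5]
force: [0.7, 0.3, -1.4]
finger_gap: 0.635
```

>>> step_arm --pt "0.01 -0.13 0 0 0 0 -1" --pt "0.01 -0.13 0 0 0 0 -1" --pt "0.01 -0.13 0 0 0 0 -1" --pt "0.01 -0.13 0 0 0 0 -1" --pt "0.01 -0.13 0 0 0 0 -1" --pt "0.01 -0.13 0 0 0 0 -1" --pt "0 0 0 0 0 0 -1" --pt "0 0 -0.1 0 0 0 -1" --pt "0 0 -0.1 0 0 0 -1" --pt "0 0 -0.05 0 0 0 -1" --pt "0 0 0 0 0 0 -1" --pt "0 0 0 0 0 0 -1"

```text
t: 6.1
ee_pos: [0.5376, 0.0112, 0.0788]
ee_rot: [0.499, -0.5, 0.5, 0.501]
force: [0.6, -0.5, -0.5]
finger_gap: 0.633
```

```bash
cat >> h.py <<'E'
def look(f,X,w=45,w2=45):
    c=lambda im,p,w:cv2.resize(im[int(p[1])-w:int(p[1])+w,int(p[0])-w:int(p[0])+w],(400,400),interpolation=cv2.INTER_CUBIC)
    p,q=proj('top',X),proj('scene',X);print('crop centres',p.astype(int),q.astype(int))
    cv2.imwrite('pics/'+f,np.hstack([c(grab('top'),p,w),c(grab('scene'),q,w2)]))
E
python3 - <<'E'
from h import *
look('g2.png',[.539,.011,.06],45,40)
E
```

```text
crop centres [274 203] [241 198]
```

View pics/g2.png

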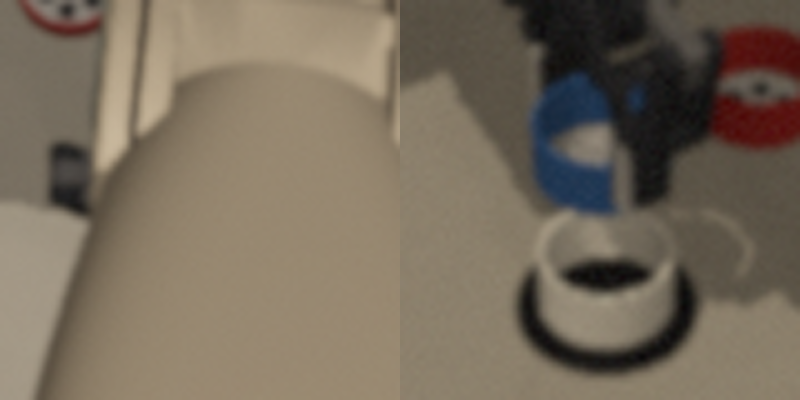

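>>> step_arm --pt "0.004 0 -0.06 0 0 0 -1" --pt "0 0 -0.06 0 0 0 -1" --pt "0 0 -0.04 0 0 0 -1" --pt "0 0 -0.02 0 0 0 -1" --pt "0 0 0 0 0 0 -1" --pt "0 0 0 0 0 0 -1"

```text
t: 6.8
ee_pos: [0.5388, 0.0108, 0.0432]
ee_rot: [0.5, -0.5, 0.5, 0.5]
force: [0.4, -0.6, -0.7]
finger_gap: 0.636
```

>>> step_arm --pt "0 0 -0.01 0 0 0 -1" --pt "0 0 -0.01 0 0 0 -1" --pt "0 0 0 0 0 0 -1"

```text
t: 7.1
ee_pos: [0.5387, 0.0108, 0.0392]
ee_rot: [0.5, -0.5, 0.5, 0.5]
force: [0.8, -0.1, -1.0]
finger_gap: 0.636
```

>>> step_arm --pt "0 0 -0.01 0 0 0 -1" --pt "0 0 0 0 0 0 -1"

```text
t: 7.3
ee_pos: [0.5386, 0.0108, 0.0371]
ee_rot: [0.5, -0.5, 0.5, 0.5]
force: [0.6, -0.4, -1.4]
finger_gap: 0.632
```

>>> step_arm --pt "0 0 -0.008 0 0 0 -1" --pt "0 0 0 0 0 0 -1"

```text
t: 7.5
ee_pos: [0.5389, 0.0108, 0.0357]
ee_rot: [-0.5, 0.5, -0.5, -0.5]
force: [0.3, -0.7, -0.8]
finger_gap: 0.635
```

>>> step_arm --pt "0 0 -0.006 0 0 0 -1" --pt "0 0 0 0 0 0 -1"

```text
t: 7.7
ee_pos: [0.5389, 0.0108, 0.0356]
ee_rot: [-0.5, 0.5, -0.5, -0.5]
force: [-3.3, 1.0, 6.6]
finger_gap: 0.631
```

>>> step_arm --pt "0 0 0 0 0 0 0.6" --pt "0 0 0 0 0 0 1" --pt "0 0 0 0 0 0 1" --pt "0 0 0 0 0 0 1" --pt "0 0 0.1 0 0 0 1" --pt "0 0 0.15 0 0 0 1" --pt "0 0 0.15 0 0 0 1" --pt "0 0 0.15 0 0 0 1" --pt "0 0 0 0 0 0 1"

```text
t: 8.6
ee_pos: [0.5426, 0.0105, 0.1492]
ee_rot: [-0.502, 0.503, -0.498, -0.498]
force: [0.9, -0.2, 0.9]
finger_gap: 0.998
```

Run:
```python
from h import *
look('g3.png',[.539,.011,.04],45,40)
```

```text
crop centres [273 204] [241 205]
```

View pics/g3.png

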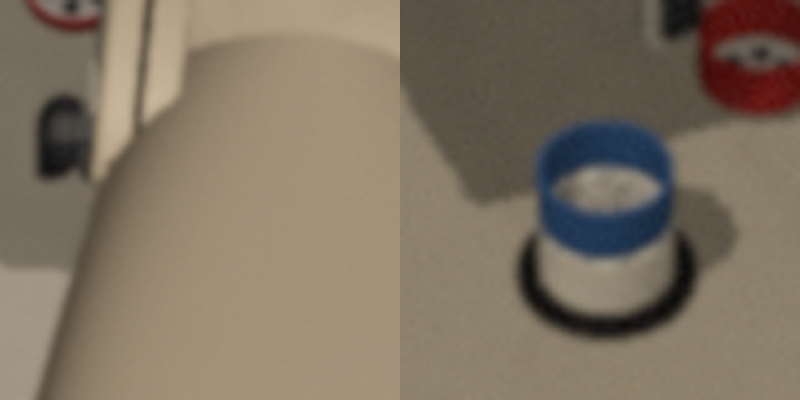

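>>> step_arm --pt "-0.024 -0.123 0 0 0 0 1" --pt "-0.024 -0.123 0 0 0 0 1" --pt "-0.024 -0.123 0 0 0 0 1" --pt "-0.024 -0.123 0 0 0 0 1" --pt "-0.024 -0.123 0 0 0 0 1" --pt "-0.024 -0.123 0 0 0 0 1" --pt "-0.024 -0.123 0 0 0 0 1" --pt "-0.024 -0.123 0 0 0 0 1" --pt "0 0 -0.1 0 0 0 1" --pt "0 0 -0.1 0 0 0 1" --pt "0 0 -0.1 0 0 0 1" --pt "0 0 0 0 0 0 1" --pt "0 0 0 0 0 0 1"

```text
t: 10.0
ee_pos: [0.4991, -0.1853, 0.0831]
ee_rot: [0.499, -0.499, 0.5, 0.502]
force: [-0.7, 0.3, 0.3]
finger_gap: 1.001
```

>>> step_arm --pt "0.004 0 -0.12 0 0 0 1" --pt "0 0 -0.12 0 0 0 1" --pt "0 0 -0.1 0 0 0 1" --pt "0 0 -0.023 0 0 0 1" --pt "0 0 0 0 0 0 1" --pt "0 0 0 0 0 0 1"

```text
t: 10.6
ee_pos: [0.5024, -0.1865, 0.0132]
ee_rot: [-0.5, 0.501, -0.499, -0.5]
force: [-0.5, 0.2, 0.7]
finger_gap: 1.001
```

>>> step_arm --pt "0 0 0 0 0 0 -1" --pt "0 0 0 0 0 0 -1" --pt "0 0 0 0 0 0 -1" --pt "0 0 0 0 0 0 -1" --pt "0 0 0 0 0 0 -1" --pt "0 0 0 0 0 0 -1" --pt "0 0 0 0 0 0 -1" --pt "0 0 0 0 0 0 -1"

```text
t: 11.4
ee_pos: [0.5021, -0.1865, 0.0133]
ee_rot: [-0.5, 0.501, -0.499, -0.5]
force: [-0.7, 0.4, 4.7]
finger_gap: 0.641
```

>>> step_arm --pt "0 0 0.08 0 0 0 -1" --pt "0 0 0.12 0 0 0 -1" --pt "0 0 0.12 0 0 0 -1" --pt "0 0 0.12 0 0 0 -1" --pt "0 0 0.12 0 0 0 -1" --pt "0 0 0.12 0 0 0 -1" --pt "0.024 0.123 0 0 0 0 -1" --pt "0.024 0.123 0 0 0 0 -1" --pt "0.024 0.123 0 0 0 0 -1" --pt "0.024 0.123 0 0 0 0 -1" --pt "0.024 0.123 0 0 0 0 -1" --pt "0.024 0.123 0 0 0 0 -1" --pt "0.024 0.123 0 0 0 0 -1" --pt "0.024 0.126 0 0 0 0 -1" --pt "0 0 -0.1 0 0 0 -1" --pt "0 0 -0.1 0 0 0 -1" --pt "0 0 -0.05 0 0 0 -1" --pt "0 0 0 0 0 0 -1" --pt "0 0 0 0 0 0 -1"

```text
t: 13.3
ee_pos: [0.5397, 0.0112, 0.0982]
ee_rot: [-0.5, 0.5, -0.5, -0.5]
force: [0.3, 0.2, -0.1]
finger_gap: 0.642
```

Run:
```python
from h import *
look('g4.png',[.539,.011,.07],45,40)
```

```text
crop centres [274 202] [240 194]
```

View pics/g4.png

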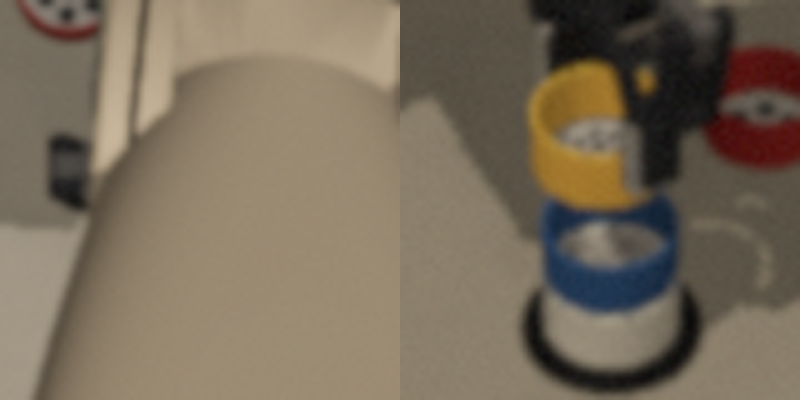

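Run:
```python
from h import *
R=r.camera_params('scene')['R']
for z in(.026,.047,.106):
    for dx in(0,-.002):
        X=np.array([.539+dx,.011,z]);print(z,dx,[(5*(proj('scene',X-R[0]*k*.028)[0]-200)+400).round(1) for k in(1,-1)])
```

```text
0.026 0 [np.float64(537.3), np.float64(674.5)]
0.026 -0.002 [np.float64(533.0), np.float64(670.4)]
0.047 0 [np.float64(535.8), np.float64(675.0)]
0.047 -0.002 [np.float64(531.5), np.float64(670.8)]
0.106 0 [np.float64(531.4), np.float64(676.3)]
0.106 -0.002 [np.float64(526.9), np.float64(671.9)]
```

>>> step_arm --pt "0.015 0 -0.05 0 0 0 -1" --pt "0 0 -0.01 0 0 0 -1" --pt "0 0 0 0 0 0 -1" --pt "0 0 0 0 0 0 -1"

```text
t: 13.8
ee_pos: [0.5425, 0.0114, 0.0858]
ee_rot: [0.5, -0.5, 0.5, 0.5]
force: [0.3, 0.1, -0.4]
finger_gap: 0.649
```

```bash
cat >> h.py <<'E'
def left(im,col,zmid,X=.539,Y=.011):
    """left edge column of a drum near the stack (scene), minus that predicted at X,Y; px"""
    R=r.camera_params('scene')['R'];P=np.array([X,Y,zmid]);p=proj('scene',P);u=proj('scene',P-R[0]*.028)[0]
    x0,x1,y0,y1=int(u)-12,int(p[0])+4,int(p[1])-8,int(p[1])+8
    h=cv2.cvtColor(im[y0:y1,x0:x1],cv2.COLOR_BGR2HSV).astype(float)
    b=im[y0:y1,x0:x1].astype(float)
    f={'fine':b[...,0]-b[...,2],'medium':b[...,2]-b[...,0],'coarse':b[...,2]-b[...,1]}[col]
    f=cv2.GaussianBlur(f,(0,0),.7);e=[]
    for row in f:
        lo,hi=row[:6].mean(),row[10:20].max();t=(lo+hi)/2;i=np.argmax(row>t)
        e.append(x0+i-(row[i]-t)/(row[i]-row[i-1]))
    return min(e)-u, np.round(e,1)
E
python3 - <<'E'
from h import *
z=r.get_state()['ee_pos'];print(z)
im=grab('scene','s5.png')
print(left(im,'fine',.047));print(left(im,'medium',z[2]-.0133+.021))
E
```

```text
[0.54252518 0.01139386 0.08582491]
(np.float64(-2.247563839266917), array([224.9, 226.1, 226.6, 227.1, 227.3, 227.6, 227.8, 228. , 228.1,
       228.3, 228.4, 228.5, 228.5, 228.6, 228.7, 228.9]))
(np.float64(-0.25015546930487176), array([226.9, 226.7, 226.4, 226.2, 226.2, 226.3, 226.5, 226.6, 226.8,
       227. , 227. , 227.1, 227.2, 227.4, 227.5, 227.6]))
```

>>> step_arm --pt "0.007 0 -0.05 0 0 0 -1" --pt "0 0 -0.02 0 0 0 -1" --pt "0 0 0 0 0 0 -1" --pt "0 0 0 0 0 0 -1"

```text
t: 14.25
ee_pos: [0.5437, 0.0114, 0.0715]
ee_rot: [0.499, -0.5, 0.5, 0.501]
force: [0.3, -0.3, -0.9]
finger_gap: 0.639
```

>>> step_arm --pt "0 0 -0.01 0 0 0 -1" --pt "0 0 -0.01 0 0 0 -1" --pt "0 0 0 0 0 0 -1"

```text
t: 14.55
ee_pos: [0.5438, 0.0114, 0.0677]
ee_rot: [0.5, -0.5, 0.5, 0.5]
force: [0.9, -0.2, -1.2]
finger_gap: 0.641
```

>>> step_arm --pt "0 0 -0.008 0 0 0 -1" --pt "0 0 0 0 0 0 -1"

```text
t: 14.75
ee_pos: [0.5438, 0.0114, 0.0661]
ee_rot: [0.5, -0.5, 0.5, 0.5]
force: [0.1, 0.5, -1.4]
finger_gap: 0.638
```

>>> step_arm --pt "0 0 -0.006 0 0 0 -1" --pt "0 0 0 0 0 0 -1"

```text
t: 14.95
ee_pos: [0.5441, 0.0114, 0.0654]
ee_rot: [-0.5, 0.5, -0.5, -0.5]
force: [-1.1, -0.8, 0.9]
finger_gap: 0.641
```

>>> step_arm --pt "0 0 -0.003 0 0 0 -1" --pt "0 0 0 0 0 0 0.6" --pt "0 0 0 0 0 0 1" --pt "0 0 0 0 0 0 1" --pt "0 0 0 0 0 0 1" --pt "0 0 0.1 0 0 0 1" --pt "0 0 0.15 0 0 0 1" --pt "0 0 0.15 0 0 0 1" --pt "0 0 0.1 0 0 0 1" --pt "0 0 0 0 0 0 1" --pt "0 0 0 0 0 0 1"

```text
t: 16.05
ee_pos: [0.5441, 0.0114, 0.1645]
ee_rot: [-0.5, 0.501, -0.499, -0.5]
force: [-0.0, -0.0, -0.3]
finger_gap: 0.996
```

Run:
```python
from h import *
im=grab('scene','s6.png')
print(left(im,'fine',.047));print(left(im,'medium',.073))
I=hull(im,'coarse',SEED['scene']['coarse']);print(I,onz('scene',I[0],.021))
cv2.imwrite('pics/g6.png',cv2.resize(im[140:250,170:300],None,fx=5,fy=5,interpolation=cv2.INTER_CUBIC))
```

```text
(np.float64(-12.174901346110204), array([215. , 215.3, 218.7, 219.4, 224.3, 225.4, 226.2, 226.9, 227.5,
       228. , 228.3, 228.4, 228.5, 228.6, 228.8, 229. ]))
(np.float64(0.3668655680602342), array([227.9, 227.6, 227.3, 227.2, 227.1, 227.2, 227.4, 227.6, 227.7,
       227.8, 227.9, 228.1, 228.3, 228.6, 228.9, 229.2]))
(array([272.5  , 175.125]), 25.0, 25.25) [0.65769202 0.07468682 0.021     ]
```

View pics/g6.png

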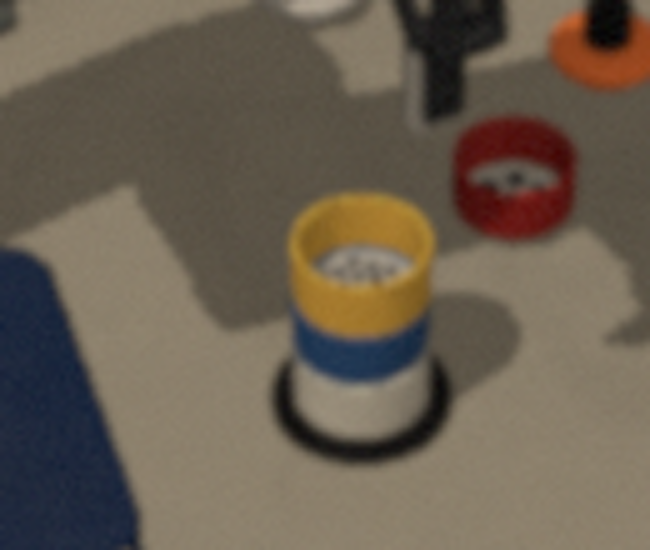

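>>> step_arm --pt "0.094 0.053 0 0 0 0 1" --pt "0.094 0.053 0 0 0 0 1" --pt "0.094 0.053 0 0 0 0 1" --pt "0.094 0.053 0 0 0 0 1" --pt "0.094 0.053 0 0 0 0 1" --pt "0.094 0.053 0 0 0 0 1" --pt "0 0 -0.12 0 0 0 1" --pt "0 0 -0.12 0 0 0 1" --pt "0 0 -0.12 0 0 0 1" --pt "0 0 0 0 0 0 1" --pt "0 0 0 0 0 0 1"

```text
t: 17.2
ee_pos: [0.6553, 0.0749, 0.0907]
ee_rot: [0.499, -0.499, 0.501, 0.501]
force: [0.3, -0.6, 0.6]
finger_gap: 1.001
```

Run:
```python
from h import *
cv2.imwrite('pics/g7.png',cv2.resize(grab('scene'),(768,576)))
```

```text
(no output)
```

View pics/g7.png

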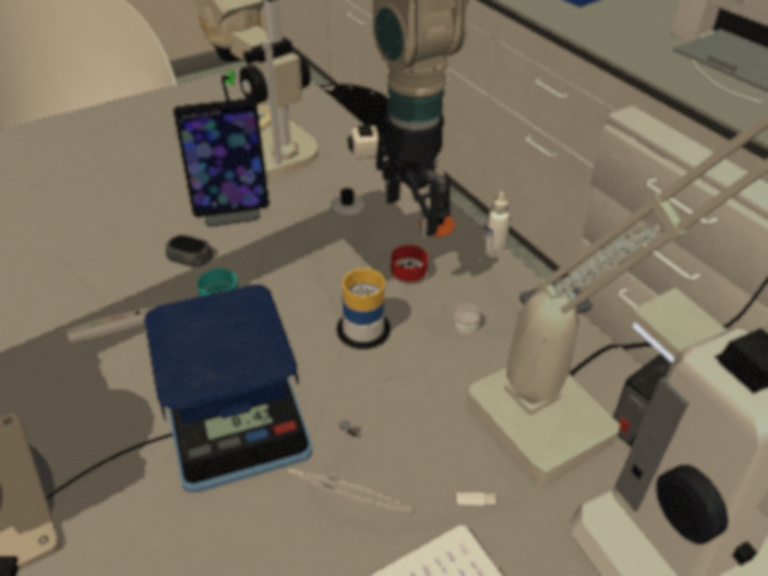

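>>> step_arm --pt "0.01 0 -0.12 0 0 0 1" --pt "0 0 -0.12 0 0 0 1" --pt "0 0 -0.12 0 0 0 1" --pt "0 0 -0.03 0 0 0 1" --pt "0 0 0 0 0 0 1" --pt "0 0 0 0 0 0 1"

```text
t: 17.85
ee_pos: [0.6603, 0.075, 0.0163]
ee_rot: [-0.5, 0.501, -0.499, -0.5]
force: [-0.2, -0.1, 0.6]
finger_gap: 0.999
```

>>> step_arm --pt "0 0 0 0 0 0 -1" --pt "0 0 0 0 0 0 -1" --pt "0 0 0 0 0 0 -1" --pt "0 0 0 0 0 0 -1" --pt "0 0 0 0 0 0 -1" --pt "0 0 0 0 0 0 -1" --pt "0 0 0 0 0 0 -1" --pt "0 0 0 0 0 0 -1"

```text
t: 18.65
ee_pos: [0.66, 0.0749, 0.0164]
ee_rot: [-0.5, 0.501, -0.499, -0.5]
force: [-1.1, -0.6, 5.8]
finger_gap: 0.651
```

>>> step_arm --pt "0 0 0.08 0 0 0 -1" --pt "0 0 0.13 0 0 0 -1" --pt "0 0 0.13 0 0 0 -1" --pt "0 0 0.13 0 0 0 -1" --pt "0 0 0.13 0 0 0 -1" --pt "0 0 0.14 0 0 0 -1" --pt "0 0 0 0 0 0 -1" --pt "-0.096 -0.053 0 0 0 0 -1" --pt "-0.096 -0.053 0 0 0 0 -1" --pt "-0.096 -0.053 0 0 0 0 -1" --pt "-0.096 -0.053 0 0 0 0 -1" --pt "-0.096 -0.053 0 0 0 0 -1" --pt "-0.096 -0.053 0 0 0 0 -1" --pt "0 0 -0.1 0 0 0 -1" --pt "0 0 -0.1 0 0 0 -1" --pt "0 0 -0.05 0 0 0 -1" --pt "0 0 0 0 0 0 -1" --pt "0 0 0 0 0 0 -1"

```text
t: 20.45
ee_pos: [0.5436, 0.0115, 0.1125]
ee_rot: [0.499, -0.5, 0.5, 0.501]
force: [0.3, -0.1, -0.2]
finger_gap: 0.651
```

Run:
```python
from h import *
z=r.get_state()['ee_pos'];print(z)
im=grab('scene','s8.png')
print(left(im,'medium',.073));print(left(im,'coarse',z[2]-.0164+.021))
cv2.imwrite('pics/g8.png',cv2.resize(im[110:250,170:300],None,fx=4,fy=4,interpolation=cv2.INTER_CUBIC))
```

```text
[0.54362096 0.01151816 0.11251902]
(np.float64(0.37207115148549974), array([227.9, 227.6, 227.3, 227.2, 227.2, 227.3, 227.5, 227.7, 227.8,
       228. , 228.1, 228.3, 228.5, 228.8, 229.1, 229.3]))
(np.float64(0.2529303635107283), array([227. , 226.8, 226.5, 226.4, 226.4, 226.5, 226.6, 226.8, 227. ,
       227.1, 227.3, 227.4, 227.5, 227.5, 227.6, 227.7]))
```

View pics/g8.png

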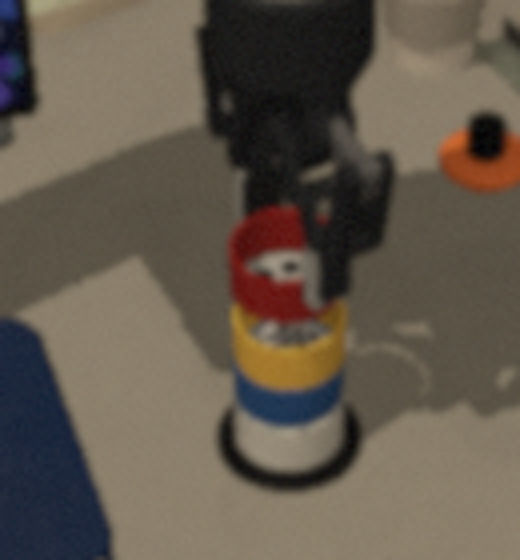

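>>> step_arm --pt "0.004 0 -0.03 0 0 0 -1" --pt "0 0 -0.03 0 0 0 -1" --pt "0 0 -0.01 0 0 0 -1" --pt "0 0 0 0 0 0 -1" --pt "0 0 0 0 0 0 -1"

```text
t: 21.0
ee_pos: [0.5444, 0.0114, 0.0985]
ee_rot: [0.5, -0.5, 0.5, 0.5]
force: [0.6, 0.5, -0.9]
finger_gap: 0.648
```

>>> step_arm --pt "0 0 -0.008 0 0 0 -1" --pt "0 0 0 0 0 0 -1"

```text
t: 21.2
ee_pos: [0.5444, 0.0114, 0.0969]
ee_rot: [-0.5, 0.5, -0.5, -0.5]
force: [0.6, -0.3, -0.2]
finger_gap: 0.652
```

>>> step_arm --pt "0 0 -0.006 0 0 0 -1" --pt "0 0 0 0 0 0 -1"

```text
t: 21.4
ee_pos: [0.5443, 0.0114, 0.0956]
ee_rot: [0.5, -0.5, 0.5, 0.5]
force: [-1.0, -0.9, -0.7]
finger_gap: 0.651
```

>>> step_arm --pt "0 0 -0.006 0 0 0 -1" --pt "0 0 0 0 0 0 -1"

```text
t: 21.6
ee_pos: [0.5445, 0.0114, 0.0945]
ee_rot: [-0.5, 0.5, -0.5, -0.5]
force: [0.5, 0.2, -1.4]
finger_gap: 0.655
```

>>> step_arm --pt "0 0 -0.005 0 0 0 -1" --pt "0 0 0 0 0 0 -1"

```text
t: 21.8
ee_pos: [0.5447, 0.0114, 0.0943]
ee_rot: [-0.5, 0.501, -0.5, -0.5]
force: [-2.2, 0.4, 4.0]
finger_gap: 0.646
```

>>> step_arm --pt "0 0 0 0 0 0 0.6" --pt "0 0 0 0 0 0 1" --pt "0 0 0 0 0 0 1" --pt "0 0 0 0 0 0 1" --pt "0 0 0.1 0 0 0 1" --pt "0 0 0.15 0 0 0 1" --pt "0 0 0.15 0 0 0 1" --pt "0 0 0.05 0 0 0 1" --pt "0 0 0 0 0 0 1" --pt "0.08 0.177 0 0 0 0 1" --pt "0.08 0.177 0 0 0 0 1" --pt "0.08 0.177 0 0 0 0 1" --pt "0.08 0.177 0 0 0 0 1" --pt "0.08 0.177 0 0 0 0 1" --pt "0.08 0.177 0 0 0 0 1" --pt "0.08 0.177 0 0 0 0 1" --pt "0 0 -0.12 0 0 0 1" --pt "0 0 -0.12 0 0 0 1" --pt "0 0 0 0 0 0 1" --pt "0 0 0 0 0 0 1"

```text
t: 23.8
ee_pos: [0.6549, 0.2587, 0.1333]
ee_rot: [0.498, -0.5, 0.501, 0.501]
force: [0.6, -0.4, 1.5]
finger_gap: 0.999
```

Run:
```python
from h import *
im=grab('scene','s9.png');print(left(im,'coarse',.099))
cv2.imwrite('pics/g9.png',cv2.resize(im[90:250,170:310],None,fx=4,fy=3.6,interpolation=cv2.INTER_CUBIC))
```

```text
(np.float64(1.0246678952283617), array([228.1, 227.9, 227.7, 227.5, 227.4, 227.5, 227.5, 227.7, 227.9,
       228.1, 228.3, 228.4, 228.6, 228.6, 228.7, 228.7]))
```

View pics/g9.png

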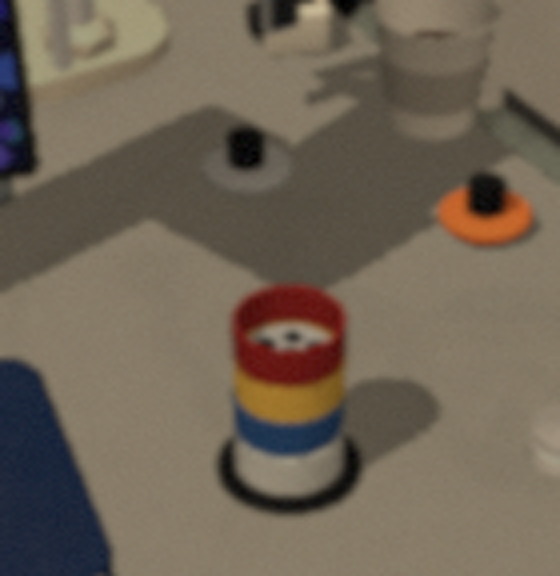

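>>> step_arm --pt "0.003 0 -0.12 0 0 0 1" --pt "0 0 -0.12 0 0 0 1" --pt "0 0 -0.12 0 0 0 1" --pt "0 0 -0.1 0 0 0 1" --pt "0 0 -0.05 0 0 0 1" --pt "0 0 0 0 0 0 1" --pt "0 0 0 0 0 0 1"

```text
t: 24.55
ee_pos: [0.6581, 0.2594, 0.035]
ee_rot: [-0.5, 0.501, -0.499, -0.5]
force: [0.5, -0.5, 1.0]
finger_gap: 1.005
```

>>> step_arm --pt "-0.004 0 -0.04 0 0 0 1" --pt "0 0 -0.03 0 0 0 1" --pt "0 0 0 0 0 0 1" --pt "0 0 0 0 0 0 -1" --pt "0 0 0 0 0 0 -1" --pt "0 0 0 0 0 0 -1" --pt "0 0 0 0 0 0 -1" --pt "0 0 0 0 0 0 -1" --pt "0 0 0 0 0 0 -1" --pt "0 0 0 0 0 0 -1" --pt "0 0 0 0 0 0 -1" --pt "0 0 0 0 0 0 -1" --pt "0 0 0 0 0 0 -1"

```text
t: 25.85
ee_pos: [0.6565, 0.2592, 0.0199]
ee_rot: [-0.5, 0.5, -0.499, -0.5]
force: [0.6, -0.3, 3.2]
finger_gap: 0.269
```

>>> step_arm --pt "0 0 0.08 0 0 0 -1" --pt "0 0 0.13 0 0 0 -1" --pt "0 0 0.13 0 0 0 -1" --pt "0 0 0.13 0 0 0 -1" --pt "0 0 0.13 0 0 0 -1" --pt "0 0 0.13 0 0 0 -1" --pt "0 0 0.13 0 0 0 -1" --pt "0 0 0 0 0 0 -1" --pt "-0.0637 -0.1377 0 0 0 0 -1" --pt "-0.0637 -0.1377 0 0 0 0 -1" --pt "-0.0637 -0.1377 0 0 0 0 -1" --pt "-0.0637 -0.1377 0 0 0 0 -1" --pt "-0.0637 -0.1377 0 0 0 0 -1" --pt "-0.0637 -0.1377 0 0 0 0 -1" --pt "-0.0637 -0.1377 0 0 0 0 -1" --pt "-0.0637 -0.1377 0 0 0 0 -1" --pt "-0.0637 -0.1377 0 0 0 0 -1" --pt "0 0 0 0 0 0 -1" --pt "0 0 -0.15 0 0 0 -1" --pt "0 0 -0.02 0 0 0 -1"

```text
t: 27.85
ee_pos: [0.5385, 0.0119, 0.154]
ee_rot: [0.498, -0.498, 0.501, 0.502]
force: [-1.4, -0.2, -1.6]
finger_gap: 0.267
```

>>> step_arm --pt "0 0 0 0 0 0 -1" --pt "0 0 0 0 0 0 -1"

```text
t: 28.05
ee_pos: [0.5418, 0.0119, 0.1578]
ee_rot: [0.499, -0.501, 0.499, 0.501]
force: [0.4, -0.4, -1.0]
finger_gap: 0.264
```

Run:
```python
from h import *
z=r.get_state()['ee_pos'];print(z)
R=r.camera_params('scene')['R']
for zz in(z[2]-.0199+.012,.099):
    print(zz,[((proj('scene',np.array([.539,.011,zz])+R[0]*k*.028)-[170,110])*5).round(1) for k in(-1,0,1)])
im=grab('scene','s10.png')
cv2.imwrite('pics/g10.png',cv2.resize(im[110:220,170:300],None,fx=5,fy=5,interpolation=cv2.INTER_CUBIC))
```

```text
[0.5418069  0.01185972 0.15778094]
0.14988094408005528 [array([277.9, 268.1]), array([352.7, 268.1]), array([427.4, 268.1])]
0.099 [array([282. , 369.3]), array([354.1, 369.3]), array([426.2, 369.3])]
```

View pics/g10.png

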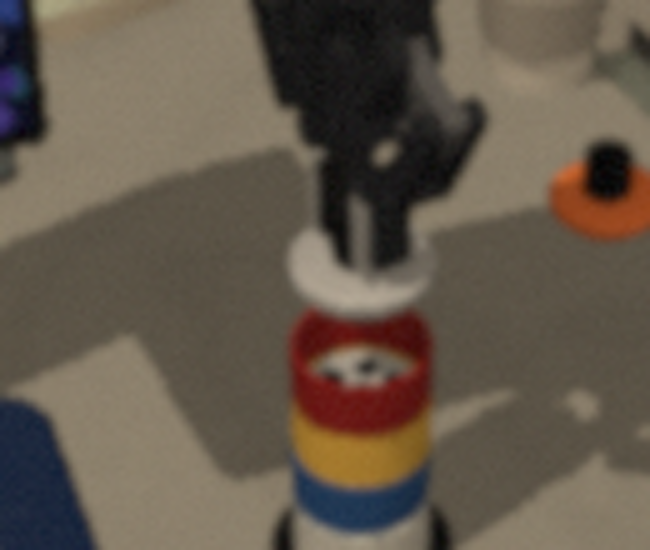

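>>> step_arm --pt "0 -0.002 -0.06 0 0 0 -1" --pt "0 0 -0.05 0 0 0 -1" --pt "0 0 -0.03 0 0 0 -1" --pt "0 0 0 0 0 0 -1" --pt "0 0 0 0 0 0 -1"

```text
t: 28.6
ee_pos: [0.5413, 0.011, 0.1291]
ee_rot: [0.499, -0.5, 0.5, 0.501]
force: [0.0, -0.1, -2.1]
finger_gap: 0.268
```

>>> step_arm --pt "0 0 -0.008 0 0 0 -1" --pt "0 0 0 0 0 0 -1"

```text
t: 28.8
ee_pos: [0.5417, 0.0109, 0.1281]
ee_rot: [-0.5, 0.5, -0.5, -0.5]
force: [0.4, -0.5, -1.1]
finger_gap: 0.272
```

>>> step_arm --pt "0 0 -0.006 0 0 0 -1" --pt "0 0 0 0 0 0 -1"

```text
t: 29.0
ee_pos: [0.5416, 0.0109, 0.1268]
ee_rot: [-0.5, 0.5, -0.5, -0.5]
force: [-0.0, -0.5, -1.2]
finger_gap: 0.269
```

>>> step_arm --pt "0 0 -0.008 0 0 0 -1" --pt "0 0 0 0 0 0 -1"

```text
t: 29.2
ee_pos: [0.5414, 0.011, 0.1249]
ee_rot: [0.5, -0.5, 0.5, 0.5]
force: [-0.5, 0.1, -1.6]
finger_gap: 0.271
```

>>> step_arm --pt "0 0 -0.006 0 0 0 -1" --pt "0 0 0 0 0 0 -1"

```text
t: 29.4
ee_pos: [0.5416, 0.0109, 0.1239]
ee_rot: [-0.5, 0.5, -0.5, -0.5]
force: [-0.6, -0.3, -1.3]
finger_gap: 0.268
```

>>> step_arm --pt "0 0 -0.005 0 0 0 -1" --pt "0 0 0 0 0 0 -1"

```text
t: 29.6
ee_pos: [0.5419, 0.0109, 0.1237]
ee_rot: [-0.5, 0.501, -0.499, -0.5]
force: [-1.6, -0.5, 2.9]
finger_gap: 0.269
```

>>> step_arm --pt "0 0 0 0 0 0 0" --pt "0 0 0 0 0 0 1" --pt "0 0 0 0 0 0 1" --pt "0 0 0 0 0 0 1" --pt "0 0 0 0 0 0 1" --pt "0 0 0.1 0 0 0 1" --pt "0 0 0.15 0 0 0 1" --pt "0 0 0.15 0 0 0 1" --pt "0 0 0.1 0 0 0 1" --pt "0 0.1 0 0 0 0 1" --pt "0 0.18 0 0 0 0 1" --pt "0 0.18 0 0 0 0 1" --pt "0 0.18 0 0 0 0 1" --pt "0 0.18 0 0 0 0 1" --pt "0 0.18 0 0 0 0 1" --pt "0 0.18 0 0 0 0 1" --pt "0 0.18 0 0 0 0 1" --pt "0 0 0 0 0 0 1" --pt "0 0 0 0 0 0 1"

```text
t: 31.5
ee_pos: [0.5412, 0.2835, 0.2226]
ee_rot: [-0.499, 0.501, -0.5, -0.501]
force: [-0.5, -1.1, 0.4]
finger_gap: 1.0
```

Run:
```python
from h import *
look('g11.png',[.539,.011,.08],35,45)
```

```text
crop centres [274 202] [240 191]
```

View pics/g11.png

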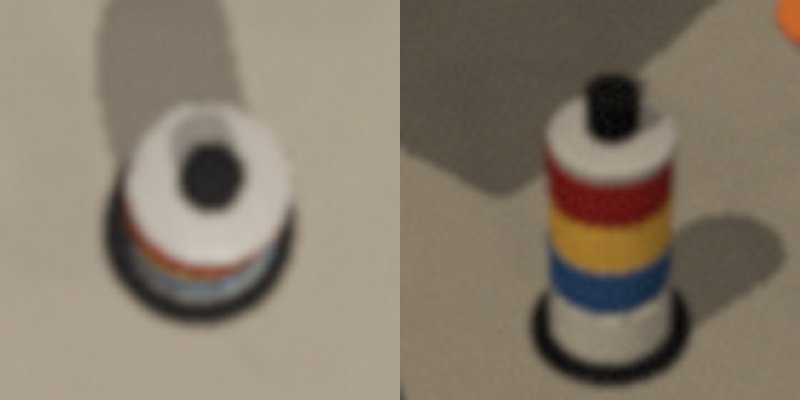

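Run:
```python
from h import *
a=grab('top');b=cv2.imread('pics/top0.png')
print('jar diff',np.abs(a[135:162,290:317].astype(int)-b[135:162,290:317]).mean())
print(r.finish_job())
```

```text
jar diff 5.446273433927755
the job is handed in; nothing more can be done
None
```

The stack is built on the pan in the order asked: fine (blue), medium (yellow), coarse (red), then the knobbed lid. I handed it in at about 32 s, with the gripper open and well clear.

- **Seating:** Each piece met light contact, under 10 N, within about 1 mm of its expected home height. The last pictures from both cameras show the stack upright and level, with no visible gaps.
- **Alignment:** The coarse sieve measured about 1 mm off the axis of the medium sieve, within the 1.5 mm play of the fit. The lid's picture height, while it was still held, disagreed with my prediction by about 3 mm. It still came home at the expected height.
- **Pan:** It looked unmoved in the pictures taken during the work. I did not measure its position again at the end.
- **Jar:** I never went near it, and it looked in place in the pictures. My last before-and-after check of its patch was not clear-cut: mean difference 5.4 grey levels. I put this down to changed light and shadow, but did not look further.
- **Decoys:** I did not touch the orange or turquoise look-alikes.

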